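# Wedge the rocking turntable

### The arm

A 7-joint arm with a two-finger parallel gripper is mounted at the origin on the work surface. World frame = base frame: x ahead of the robot, y to its left, z up, the work surface at z = 0. Lengths are in m, angles in rad, forces in N, time in s.
With the tool pointing down it reaches from about 0.4 to 0.875 m from the base axis. Payload 19.3 kg.
Tool frame: the origin (TCP) lies at the very end of the fingers, on their centre line; the grasp point (between the pads) lies 19 mm behind it; z points along the fingers, y is the direction in which the jaws open and shut (so a half turn about z gives the same grasp; the last joint's range is limited). The gripper opens to 85 mm and grips with 20 to 120 N. Pads are 22 mm wide; open, the fingers measure 114 mm over their backs; the gripper's body (76 mm by 85 mm) begins 54 mm behind the grasp point. The pads swing forward as they close: fully open they stand 13 mm farther back than shut.
Start: joints at [-1.283, 0.521, -0.036, 1.599, 0.021, 1.021, -0.113], TCP at [0.219, 0.585, 0.231] pointing down, gripper open.
Joint ranges: [-2.91, 2.91], [-0.3, 2.13], [-1.5, 1.42], [0.17, 2.43], [-1.26, 4.41], [0.16, 1.93], [-2.52, 2.52]. Speed limits (rad/s): [1.89, 1.89, 2.39, 2.39, 3.01, 3.01, 3.01].

### API

Orientations are given as [roll, pitch, yaw] about the fixed x, y, z axes, in that order (R = Rz(yaw) Ry(pitch) Rx(roll)).
In Python, from workcell import telemetry, imaging, ticket gives the robot as it stands.
- The arm moves only by the tool carry_out, never from a script. Its argument "series" is a list of rows, each a list of 7 numbers: the shift along the tool's x, y, z in m, then the turn, a rotation vector about the tool's x, y, z in rad, then the closure in counts, from 0 (fully open) to 255 (shut). In form: [[tx, ty, tz, ax, ay, az, jaw], ...]. A call has 1 to 10 rows; each row is the pose to reach, as a shift and turn from the pose commanded when the call began, along the tool's axes at that moment; what a row does not reach only later rows make up. A row lasts 1/8 s, in which the tool goes at most 62.5 mm and 10.7 degrees, less where a joint would pass 70% of its speed; a pose out of reach is approached as far as the arm can. A call with a gripper value outside its range is refused whole. The fingers move at their own pace and stop on an object; "force" is the grip in N (left out, the last holds). Time passes only in rows, so rows that repeat a pose let the fingers close. It gives the time, the measured TCP pose, the force and the opening at its end, in the units of the state.
- telemetry.observe(): the state, without advancing time (a new reading comes with each control period).
- imaging.grab_frame(name): name is "scene" or "top" or "wrist"; returns (picture, depth): 400x640x3 uint8, blue, green, red; 400x640 float32, m along the optical axis (not along the pixel's ray), 0 where there is no reading.
- imaging.camera_info(name): a dict with "mtx" (3x3 intrinsics, pixels), "dist_coeffs" ([k1, k2, p1, p2, k3] as OpenCV has them; the pictures are not rectified), "extrinsics" (4x4, takes a point from camera to world coordinates); the wrist camera has in their place "hand_eye" (4x4, takes a point from camera to tool coordinates, whose origin is the TCP and whose axes are the flange's). Camera axes: x right, y down, z forward; pixel columns grow to the right and rows downward; lengths in m; the calibration is good to about 2 mm. A picture is of the moment at which its call begins: read the wrist's pose just before it. camera_info takes no time and is no camera call.
- ticket.job_done(): hands the job in, once; it reports no verdict.
The state is a dict: "clock": time; "qpos": joint angles; "qd": joint speeds; "joint_efforts": joint torques, N m; "position": TCP position; "tool_rot": TCP orientation; "force": force on the tool from outside, world axes, zero at the start; "moment": the same for the moment, N m; "grip_width": finger opening in m.
Only numpy, scipy, OpenCV 4.12 (cv2) and the standard library are available. Lean on these libraries where they do the work, as an engineer would, in place of code of your own. Each camera call takes 0.05 s, during which the arm holds its last target.

### The job

The potter's turntable rocks, because one of its four feet is too short and hangs clear of the table. Push the wooden wedge, thin end first, under that foot until it is snug and the turntable can no longer rock, then press down firmly (about 10 N) with the fingertips on the round boss above that foot to prove it, and move clear. Only push and press: do not lift the wedge, do not shove the turntable out of place, and leave the pot and everything else standing where it is.

Things in the scene. Friction and masses are not known exactly. Their poses are not given: they have to be found in the camera images.
- wheel: dark iron potter's turntable (head does not spin), 2.3 kg, loose: a cross of four arms, each ending 150 mm from the middle in a round boss on a domed foot; round head 180 mm across, top 89 mm high, carrying the pot. Origin: on the axis, level with the undersides of the three good feet; z up; the short foot is on the +x arm. Pressing the short-foot boss with 3 N rocks it, unwedged
- short_foot (a point): lowest point of the short foot, a rubber dome of radius 14 mm whose height in the turntable is fixed: it hangs 4 to 8 mm above the table at the start, differently each time
- boss_top (a point): centre of the flat top of the iron boss above the short foot, the place to press: 42 mm across, 44 mm high; the boss's underside is 16 mm high
- wedge: wooden wedge lying near the short foot, 90 mm long, 50 mm wide, 60 g, flat below, even slope on top: 2 mm thick at the thin end (x = +45 mm), 17 mm at the square blunt end (x = -45 mm). Origin: centre of its underside; z up. It slides freely until the foot meets the slope, then the push rises; friction keeps it in. 5 N is snug; above about 10 N the whole turntable slides
- pot: unfired clay pot standing on the turntable's head, 106 mm across, 150 mm tall; origin under its centre
- cup: bystander: white plaster cup, 72 mm across, 75 mm tall, standing beside the turntable; origin under its centre
- slat: bystander: flat wooden slat of even thickness, 120 x 42 x 8 mm (long along its x), same wood as the wedge but not tapered; origin under its centre
- jar: bystander: glazed jar with a lid, 60 mm across, 80 mm tall; origin under its centre
- bowl: bystander: small terracotta bowl, 100 mm across, 45 mm tall; origin under its centre
- brush: bystander: wooden-handled brush lying on the table; origin underneath it
- tile: bystander: L-shaped glaze test tile, 50 x 60 mm foot, 76 mm tall; origin under its foot's centre
Not all that is in view belongs to the job. What is shaped like the wedge but blue is not meant.

How it is judged:
On the way, in this order (a step that is already met when the one before it is completed fails the run):
1. the wedge's thin end is under the short foot (x of short_foot in the frame of wedge between -0.03 and 0.041 m and y of short_foot in the frame of wedge between -0.022 and 0.022 m), for 0.1 s.
2. the fingers press on the boss above the short foot with more than 5 N; the wedge carries the foot and the turntable stays level within 0.010 rad (all of step 1 and angle between wheel's own z axis and vertical below 0.01 rad and contact force between the fingers and wheel above 5 N and horizontal distance between the grasp point and boss_top below 0.04 m and contact force between wedge and wheel above 1 N), for 0.2 s.
At the end, for the whole second after the job is handed in: the short foot's lowest point is over the wedge, at least 4 mm in from the thin end and within 22 mm of its middle line; the turntable is level within 0.010 rad and within 20 mm of its starting place; the wedge lies flat on the table; the pot stands on the head; all at rest (all of step 1 and angle between wheel's own z axis and vertical below 0.01 rad and height (world z) of wedge below 0.004 m and distance of wheel from where it was at the start of the episode below 0.02 m and angle between pot's own z axis and vertical below 0.05 rad and z of pot in the frame of wheel above 0.08 m and linear speed of each of wheel, wedge, pot below 0.01 m/s); the robot touches nothing.
It fails at once if the wedge is lifted more than 12 mm or tipped more than 0.3 rad (height (world z) of wedge above 0.012 m or angle between wedge's own z axis and vertical above 0.3 rad).
It fails at once if the turntable is shoved more than 20 mm, or tipped more than 0.09 rad (distance of wheel from where it was at the start of the episode above 0.02 m or angle between wheel's own z axis and vertical above 0.09 rad).
It fails at once if the pot is tipped over or moved more than 25 mm (angle between pot's own z axis and vertical above 0.25 rad or distance of pot from where it was at the start of the episode above 0.025 m).
It fails at once if a bystander is moved more than 25 mm (distance of any of cup, slat, jar, bowl, brush, tile from where it was at the start of the episode above 0.025 m).
It also fails if it takes over 48 s, if anything falls off the work surface, if the arm or the gripper's body presses on something with over 40 N, if the wrist force passes 120 N, or if a joint passes its speed limit or range.

## Working session

There is one attempt and no reset: what is moved stays moved. The work goes in short steps, Python scripts to look and compute and a tool call to move; the robot and the scene stay as the last step left them, time stands still between calls to the robot, and variables do not carry over. Pictures are saved under pics/ and viewed, and the job is handed in when it is done.

Besides the shell and the picture viewer there is one more tool, called after ">>>" as name([rows], argument=value, ...), one row to a line, values as JSON. carry_out: Moves the arm, as the interface text tells. Its arguments: {"type":"object","properties":{"series":{"type":"array"},"force":{"type":"number"}},"required":["series"]}

```bash
mkdir -p pics; ls
python3 - <<'E'
from workcell import telemetry, imaging
import cv2, numpy as np
np.set_printoptions(precision=4,suppress=True)
s=telemetry.observe(); print(s)
for n in ["scene","top","wrist"]:
    p,d=imaging.grab_frame(n); cv2.imwrite(f"pics/{n}0.png",p); np.save(f"{n}0_d.npy",d)
    print(n,imaging.camera_info(n))
E
```

```text
pics
{'clock': 0.0, 'qpos': array([-1.2832,  0.522 , -0.0363,  1.6   ,  0.0212,  1.0211, -0.1128]), 'qd': array([ 0.0016, -0.0002, -0.0004,  0.0005,  0.0013,  0.0009,  0.0014]), 'joint_efforts': array([ -0.0006, -92.713 ,   1.9795, -36.992 ,   0.0177,   0.0085,
        -0.    ]), 'position': array([0.2188, 0.5851, 0.2307]), 'tool_rot': array([-3.1405,  0.    ,  2.7838]), 'force': array([ 0.0296, -0.2481,  0.0875]), 'moment': array([-0.0108, -0.0147, -0.0196]), 'grip_width': 0.08513202376905911}
scene {'mtx': array([[446.5525,   0.    , 320.8205],
       [  0.    , 446.5525, 196.9729],
       [  0.    ,   0.    ,   1.    ]]), 'dist_coeffs': array([-0.0273,  0.    ,  0.    ,  0.    ,  0.    ]), 'extrinsics': array([[ 0.7901,  0.5253, -0.3159,  0.9362],
       [ 0.613 , -0.6733,  0.4135, -0.5784],
       [ 0.0045, -0.5203, -0.8539,  1.1177],
       [ 0.    ,  0.    ,  0.    ,  1.    ]])}
top {'mtx': array([[446.8845,   0.    , 319.0348],
       [  0.    , 446.8845, 202.299 ],
       [  0.    ,   0.    ,   1.    ]]), 'dist_coeffs': array([-0.0927,  0.    ,  0.    ,  0.    ,  0.    ]), 'extrinsics': array([[ 0.0207, -0.9863,  0.1636,  0.379 ],
       [-0.9998, -0.0217, -0.0041, -0.0605],
       [ 0.0076, -0.1634, -0.9865,  1.1673],
       [ 0.    ,  0.    ,  0.    ,  1.    ]])}
wrist {'mtx': array([[293.703 ,   0.    , 321.2446],
       [  0.    , 293.703 , 202.9668],
       [  0.    ,   0.    ,   1.    ]]), 'dist_coeffs': array([-0.0296,  0.    ,  0.    ,  0.    ,  0.    ]), 'hand_eye': array([[ 0.0002, -0.9451, -0.3267,  0.0844],
       [ 1.    , -0.0002,  0.0014,  0.0009],
       [-0.0014, -0.3267,  0.9451, -0.1434],
       [ 0.    ,  0.    ,  0.    ,  1.    ]])}
```

View pics/scene0.png

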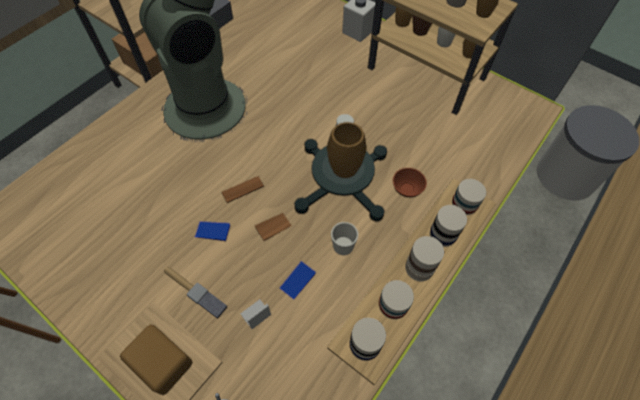

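View pics/top0.png

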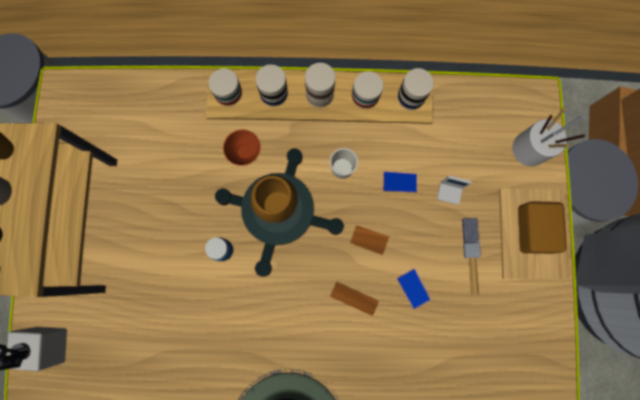

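The scene view shows the turntable at about (343,170). Brown pieces lie at (272,226) and (243,188), with blue decoys at (213,231) and (298,280). In the top view, the boss nearest the smaller brown piece (370,239) is at (336,226). The longer piece at (355,297) looks like the slat. I'll measure these and enlarge them.

```bash
cat > h.py <<'E'
import numpy as np, cv2
from scipy.spatial.transform import Rotation as R
from workcell import telemetry, imaging
np.set_printoptions(precision=4,suppress=True)
def cam(n,s=None):
    i=imaging.camera_info(n)
    if n=="wrist":
        T=np.eye(4);T[:3,:3]=R.from_euler('xyz',s['tool_rot']).as_matrix();T[:3,3]=s['position'];E=T@np.array(i['hand_eye'])
    else:E=np.array(i['extrinsics'])
    return np.array(i['mtx']),np.array(i['dist_coeffs']),E
def ray(c,px,z):
    K,D,E=c
    u=cv2.undistortPoints(np.float64(px).reshape(-1,1,2),K,D).reshape(-1,2)
    d=np.c_[u,np.ones(len(u))]@E[:3,:3].T;o=E[:3,3]
    t=(z-o[2])/d[:,2];return o+d*t[:,None]
def cloud(c,d):
    K,D,E=c
    v,u=np.mgrid[0:400,0:640];px=np.stack([u,v],-1).reshape(-1,1,2).astype(float)
    n=cv2.undistortPoints(px,K,D).reshape(400,640,2)
    P=np.dstack([n*d[...,None],d]);W=P@E[:3,:3].T+E[:3,3];W[d<=0]=np.nan;return W
def proj(c,P):
    K,D,E=c;M=np.linalg.inv(E)
    return cv2.projectPoints(np.float64(P).reshape(-1,3),cv2.Rodrigues(M[:3,:3])[0],M[:3,3],K,D)[0].reshape(-1,2)
E
python3 - <<'E'
from h import *
out=[]
for n in ["top","scene"]:
    p=cv2.imread(f"pics/{n}0.png");W=cloud(cam(n),np.load(f"{n}0_d.npy"))
    hsv=cv2.cvtColor(p,cv2.COLOR_BGR2HSV)
    for x,y in ([(370,239),(355,297)] if n=="top" else [(272,226),(243,188)]):
        print(n,p[y,x],hsv[y,x])
    rows={"top":[(336,226),(294,156),(222,197),(263,268)],"scene":[(302,205),(377,212),(380,152),(311,145)]}[n]
    for x,y in rows: print(n,(x,y),W[y,x])
    x,y=(330,190) if n=="top" else (230,170)
    x0,y0=(325,215) if n=="top" else (215,165)
    out.append(cv2.resize(p[y0:y0+105,x0:x0+105],(395,395),interpolation=cv2.INTER_CUBIC))
cv2.imwrite("pics/crop1.png",np.hstack(out))
E
```

```text
top [ 30  73 124] [ 14 193 124]
top [ 28  67 114] [ 14 192 114]
top (336, 226) [ 0.506  -0.1094  0.0392]
top (294, 156) [0.6857 0.0024 0.0434]
top (222, 197) [0.5738 0.1838 0.0427]
top (263, 268) [0.3962 0.0716 0.0405]
scene [ 50  78 112] [ 14 141 112]
scene [ 48  73 106] [ 13 140 106]
scene (302, 205) [ 0.5137 -0.1114  0.044 ]
scene (377, 212) [ 0.6912 -0.0016  0.0444]
scene (380, 152) [0.5827 0.1748 0.0455]
scene (311, 145) [0.4015 0.0701 0.0422]
```

View pics/crop1.png

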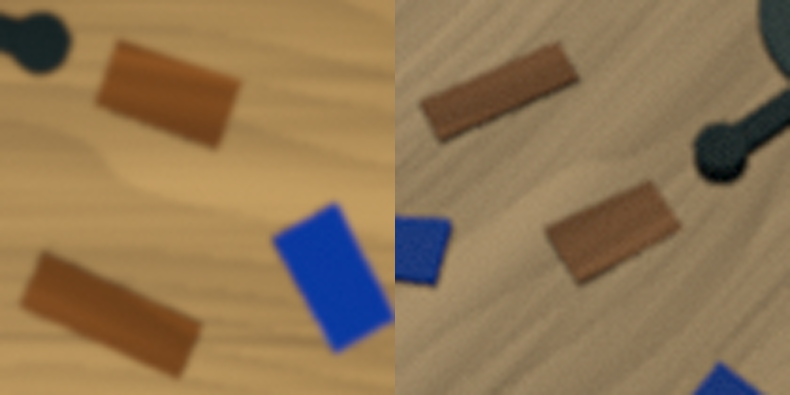

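View pics/wrist0.png

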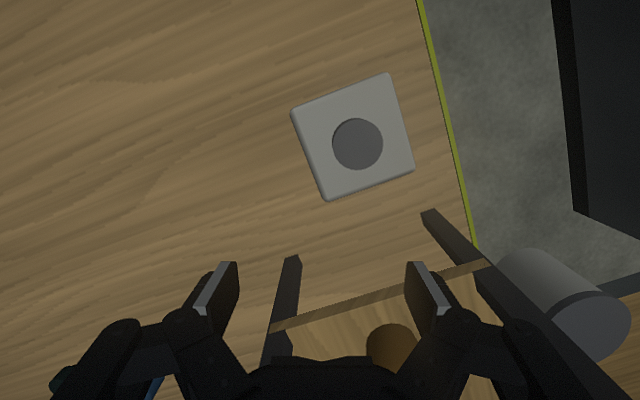

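Two brown pieces could be the wedge: the one at top (370,239) and the one at (355,297). I'll check their dimensions and height profiles.

Run:
```python
from h import *
for n in ["top","scene"]:
    p=cv2.imread(f"pics/{n}0.png");d=np.load(f"{n}0_d.npy");c=cam(n);W=cloud(c,d)
    hsv=cv2.cvtColor(p,cv2.COLOR_BGR2HSV)
    for (x,y) in ([(370,239),(355,297)] if n=="top" else [(272,226),(243,188)]):
        w=np.zeros((400,640),np.uint8);w[y-35:y+35,x-35:x+35]=1
        br=hsv[...,2].astype(int);
        tab=np.median(p[y-35:y+35,x-35:x+35].reshape(-1,3),0)
        m=((hsv[...,0]<20)&(p.sum(2)<(260 if n=="top" else 300))&(p[...,2]>75)&(w>0)).astype(np.uint8)
        k,l,st,ce=cv2.connectedComponentsWithStats(m);i=l[y,x];mm=(l==i).astype(np.uint8)
        cn=max(cv2.findContours(mm,0,cv2.CHAIN_APPROX_NONE)[0],key=cv2.contourArea)
        P=ray(c,cn.reshape(-1,2),0.006)[:,:2]*1000
        r=cv2.minAreaRect(P.astype(np.float32)); b=cv2.boxPoints(r)
        e0,e1=b[1]-b[0],b[2]-b[1];u=e0 if np.linalg.norm(e0)>np.linalg.norm(e1) else e1;u/=np.linalg.norm(u)
        if u[1]<0:u=-u
        print(n,r,"dir",u,np.degrees(np.arctan2(u[1],u[0])))
        Q=W[(cv2.erode(mm,np.ones((3,3)))>0)];s=(Q[:,:2]*1000-np.array(r[0]))@u
        # table ref
        ring=(cv2.dilate(mm,np.ones((15,15)))-cv2.dilate(mm,np.ones((7,7))))>0
        A=np.c_[W[ring][:,:2],np.ones(ring.sum())];ok=np.isfinite(A).all(1)&(np.abs(W[ring][:,2])<.03)
        co=np.linalg.lstsq(A[ok],W[ring][ok,2],rcond=None)[0]
        h=Q[:,2]-np.c_[Q[:,:2],np.ones(len(Q))]@co
        ok=np.isfinite(h);print(" slope(per +u)",np.polyfit(s[ok],h[ok]*1000,1))
```

```text
top ((475.4029541015625, -197.8591766357422), (87.08932495117188, 46.44345474243164), 70.70360565185547) dir [0.3305 0.9438] 70.7036
 slope(per +u) [-0.1714  9.8627]
top ((325.1826477050781, -160.0919189453125), (116.36858367919922, 39.484073638916016), 66.7994384765625) dir [0.394  0.9191] 66.79944
 slope(per +u) [0.0114 7.8381]
scene ((477.486083984375, -198.83058166503906), (91.47457122802734, 57.33409118652344), 68.43770599365234) dir [0.3675 0.93  ] 68.43771
 slope(per +u) [-0.1602  9.3904]
scene ((326.5424499511719, -160.67669677734375), (121.96150207519531, 46.86527633666992), 66.51872253417969) dir [0.3984 0.9172] 66.51873
 slope(per +u) [0.0126 7.899 ]
```

The depth slope settles which piece is the wedge. The piece at top (370,239) measures about 90x50 mm and tapers at 0.17, with its thin end towards the boss at (336,226), so it is the wedge. The piece at (355,297) measures 120x40 mm and is flat, so it is the slat. Next I'll work out the travel.

```bash
cat >> h.py <<'E'
def row(target,yaw_deg,s=None):
    s=s or telemetry.observe()
    R0=R.from_euler('xyz',s['tool_rot']);t=R0.inv().apply(np.array(target)-s['position'])
    w=(R0.inv()*R.from_euler('xyz',[np.pi,0,np.radians(yaw_deg)])).as_rotvec()
    return np.r_[t,w]
def tgt(*a):
    for x in a: print(x, row(x[:3],x[3]))
E
python3 - <<'E'
from h import *
tgt((.3,.4,.4,159.5),(.45,.15,.42,115),(.47,-.23,.40,70))
E
```

```text
(0.3, 0.4, 0.4, 159.5) [-0.1409 -0.1452 -0.169  -0.0008  0.0001 -0.0001]
(0.45, 0.15, 0.42, 115) [-0.3689 -0.3268 -0.1888 -0.0008  0.0004  0.7766]
(0.47, -0.23, 0.4, 70) [-0.5208 -0.6757 -0.1686 -0.0006  0.0007  1.562 ]
```

>>> carry_out([
  [0,0,-0.06,0,0,0,0],
  [-0.03,-0.03,-0.12,0,0,0,0],
  [-0.08,-0.08,-0.15,0,0,0,0],
  [-0.12,-0.12,-0.17,0,0,0,0],
  [-0.16,-0.16,-0.19,0,0,0.15,0],
  [-0.21,-0.2,-0.19,0,0,0.3,0],
  [-0.26,-0.24,-0.19,0,0,0.45,0],
  [-0.32,-0.28,-0.19,0,0,0.6,0],
  [-0.37,-0.327,-0.19,0,0,0.77,0],
  [-0.37,-0.327,-0.19,0,0,0.77,0],
])

```text
clock: 1.4
position: [0.4518, 0.1466, 0.4214]
tool_rot: [3.141, 0.0, 2.008]
force: [0.3, 0.9, 1.0]
grip_width: 0.0857
```

Run:
```python
from h import *
s=telemetry.observe();print(s['clock'],s['position'],s['tool_rot'],s['qpos'])
tgt((.47,-.23,.27,70))
```

```text
1.4 [0.4518 0.1466 0.4214] [3.1414 0.0003 2.0082] [-0.7436  0.1145  0.3445  1.6999 -0.0394  1.3337  0.0455]
(0.47, -0.23, 0.27, 70) [-0.3488 -0.1431  0.1515  0.0003  0.0002  0.7865]
```

>>> carry_out([
  [-0.05,-0.02,0,0,0,0.12,60],
  [-0.1,-0.04,0,0,0,0.25,120],
  [-0.15,-0.06,0,0,0,0.4,160],
  [-0.2,-0.08,0,0,0,0.5,160],
  [-0.25,-0.1,0.0,0,0,0.62,160],
  [-0.3,-0.12,0.04,0,0,0.72,160],
  [-0.349,-0.143,0.09,0,0,0.786,160],
  [-0.349,-0.143,0.15,0,0,0.786,160],
  [-0.349,-0.143,0.15,0,0,0.786,160],
])

```text
clock: 2.52
position: [0.4696, -0.227, 0.2687]
tool_rot: [-3.136, 0.001, 1.226]
force: [-0.2, 0.3, 0.5]
grip_width: 0.032
```

Run:
```python
from h import *
s=telemetry.observe();print(s['clock'],s['position'],s['tool_rot'],s['qpos'],s['grip_width'])
p,d=imaging.grab_frame("wrist");cv2.imwrite("pics/w1.png",p);np.save("w1_d.npy",d)
np.savez("w1_s.npz",position=s['position'],tool_rot=s['tool_rot'])
```

```text
2.525 [ 0.4696 -0.227   0.2687] [-3.1361  0.001   1.2263] [-0.1642  0.3802  0.6665  1.8458 -0.2717  1.0138  0.2696] 0.0320098969334274
```

View pics/w1.png

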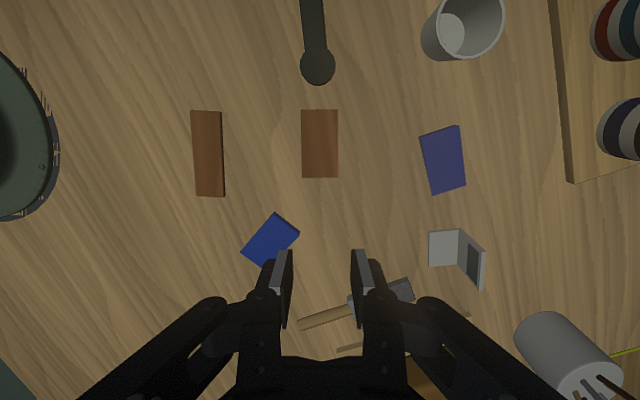

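This wrist view shows the wedge with corners near (302,109), (337,110), (338,178) and (301,177). The short-foot boss is straight ahead at about (318,66).

Run:
```python
from h import *
s=dict(np.load("w1_s.npz"));c=cam("wrist",s);p=cv2.imread("pics/w1.png");d=np.load("w1_d.npy");W=cloud(c,d)
hsv=cv2.cvtColor(p,cv2.COLOR_BGR2HSV)
sub=lambda m,x0,y0,x1,y1:np.pad(m[y0:y1,x0:x1],((y0,400-y1),(x0,640-x1)))
print(p[143,320],p[95,350],p[66,318])
m=sub(((p[...,2]<150)&(p[...,2].astype(int)-p[...,0]>40)&(p.sum(2)<270)).astype(np.uint8),285,95,360,195)
k,l,st,_=cv2.connectedComponentsWithStats(m);i=l[143,320];mm=(l==i).astype(np.uint8);print(st[i])
cn=max(cv2.findContours(mm,0,cv2.CHAIN_APPROX_NONE)[0],key=cv2.contourArea).reshape(-1,2).astype(float)
r=cv2.minAreaRect(cn.astype(np.float32));print(r)
b=cv2.boxPoints(r);b=b[np.argsort(b[:,1])];thin=ray(c,b[:2]+0.5*0,0.002)[:,:2];blunt=ray(c,b[2:],0.017)[:,:2]
print("thin",thin,"blunt",blunt)
t,bl=thin.mean(0),blunt.mean(0);u=(t-bl)/np.linalg.norm(t-bl);print("len",np.linalg.norm(t-bl),"dir",np.degrees(np.arctan2(u[1],u[0])),"tmid",t,"bmid",bl)
# boss: dark mask
m=sub((p.max(2)<75).astype(np.uint8),290,0,350,95)
cn=max(cv2.findContours(m,0,cv2.CHAIN_APPROX_NONE)[0],key=cv2.contourArea).reshape(-1,2)
m3=(np.abs(W[...,2]-.044)<.004);B=sub((m>0)&m3,290,45,350,95);print("boss depth pts",B.sum(),np.median(W[B>0],0))
pts=W[B>0];n=np.array([-u[1],u[0]]);
print("extent along u",(pts[:,:2]@u).min(),"lat",(pts[:,:2]@n).min(),(pts[:,:2]@n).max())
fr=(pts[:,:2]@u).min();lat=pts[:,:2]@n
sel=np.abs(pts[:,:2]@u-(fr+.021))<.004;L=(lat[sel].min()+lat[sel].max())/2;print("width",np.ptp(lat[sel]))
f=u*(fr+.021)+n*L;print("boss c",f,"in wedge frame from mid: along",(f-(t+bl)/2)@u,"lat",(f-(t+bl)/2)@n)
z=W[sub(np.ones((400,640),np.uint8),365,100,400,180)>0,2];print("table z",np.nanmedian(z))
q=np.c_[cn[:, :]][cn[:,1]>45] 
for n_ in ["top","scene"]:
    cc=cam(n_);print(n_,proj(cc,[[*f,.044],[*t,.002],[*bl,.017]]))
```

```text
[38 65 90] [ 70  98 117] [38 47 48]
[ 298   95   41   84 2644]
((319.06494140625, 136.05978393554688), (83.80227661132812, 38.674774169921875), 87.61405944824219)
thin [[ 0.5197 -0.143 ]
 [ 0.4712 -0.1277]] blunt [[ 0.4884 -0.2478]
 [ 0.4373 -0.232 ]]
len 0.10954456043064897 dir 72.69886248652767 tmid [ 0.4954 -0.1353] bmid [ 0.4629 -0.2399]
boss depth pts 1076 [ 0.5066 -0.1067  0.044 ]
extent along u 0.028226019054227336 lat -0.5347815265326974 -0.49526658361156
width 0.03944694075946781
boss c [ 0.5063 -0.1062] in wedge frame from mid: along 0.08587892237236211 lat -0.001721957220291204
table z 0.0008150286131279605
top [[334.793  225.648 ]
 [345.1912 231.8153]
 [385.9034 244.6427]]
scene [[301.1342 202.3229]
 [292.2123 214.7362]
 [258.5756 231.9005]]
```

Run:
```python
from h import *
s=dict(np.load("w1_s.npz"));c=cam("wrist",s)
p=cv2.imread("pics/w1.png");cv2.imwrite("pics/c2.png",cv2.resize(p[40:200,260:380],(600,800)[::1],interpolation=cv2.INTER_CUBIC)[:600])
thin=ray(c,[(302,109.5),(337.5,109.5)],.002);bl=ray(c,[(301.5,178),(338,178)],.017)
t,b=thin.mean(0)[:2],bl.mean(0)[:2];u=(t-b)/np.linalg.norm(t-b);n=np.array([-u[1],u[0]]);f=np.array([.5063,-.1062]);o=(t+b)/2
print(thin,bl,np.linalg.norm(t-b),np.degrees(np.arctan2(u[1],u[0])),t,b,(f-o)@u,(f-o)@n)
```

```text
[[ 0.4696 -0.1466  0.002 ]
 [ 0.5142 -0.1626  0.002 ]] [[ 0.4377 -0.2311  0.017 ]
 [ 0.4852 -0.248   0.017 ]] 0.09025548333903519 70.27960230789309 [ 0.4919 -0.1546] [ 0.4615 -0.2395] 0.09552778868489141 0.002789009481826433
```

View pics/c2.png

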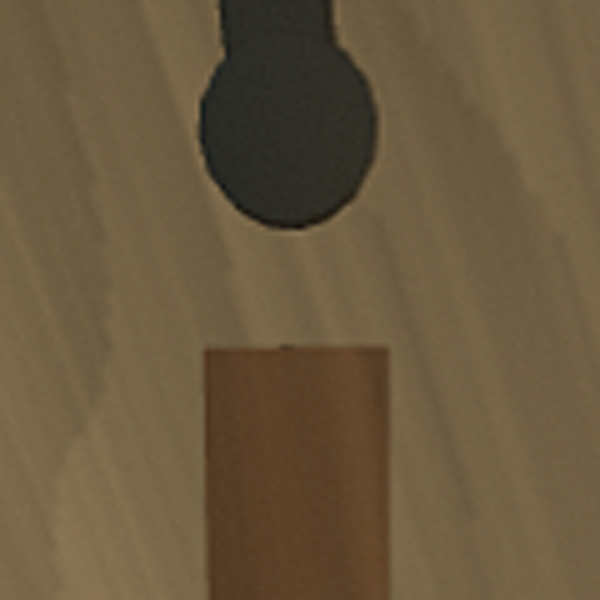

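Run:
```python
from h import *
s=dict(np.load("w1_s.npz"));c=cam("wrist",s)
print(ray(c,[(299,232),(275,212),(412,280),(347,300),(300,325)],.01))
u=np.array([np.cos(np.radians(70.5)),np.sin(np.radians(70.5))]);b=np.array([.4615,-.2395])
a=b-.04*u;tgt((*a,.1,70.5),(*a,.004,70.5));print(a)
```

```text
[[ 0.4032 -0.3091  0.01  ]
 [ 0.3816 -0.2673  0.01  ]
 [ 0.5429 -0.4481  0.01  ]
 [ 0.4332 -0.4495  0.01  ]
 [ 0.342  -0.4716  0.01  ]]
(np.float64(0.4481477256306492), np.float64(-0.27720565964368715), 0.1, 70.5) [-0.0548 -0.0035  0.17   -0.0034  0.0006 -0.0032]
(np.float64(0.4481477256306492), np.float64(-0.27720565964368715), 0.004, 70.5) [-0.0548 -0.0032  0.266  -0.0034  0.0006 -0.0032]
[ 0.4481 -0.2772]
```

>>> carry_out([
  [-0.03,-0.002,0.06,-0.003,0,-0.003,210],
  [-0.055,-0.003,0.11,-0.003,0,-0.003,210],
  [-0.055,-0.003,0.16,-0.003,0,-0.003,210],
  [-0.055,-0.003,0.2,-0.003,0,-0.003,210],
  [-0.055,-0.003,0.23,-0.003,0,-0.003,210],
  [-0.055,-0.003,0.25,-0.003,0,-0.003,210],
  [-0.055,-0.003,0.263,-0.003,0,-0.003,210],
  [-0.055,-0.003,0.263,-0.003,0,-0.003,210],
])

```text
clock: 3.58
position: [0.4511, -0.2776, 0.009]
tool_rot: [3.138, -0.001, 1.232]
force: [-0.2, -0.5, 0.2]
grip_width: 0.015
```

Run:
```python
from h import *
s=telemetry.observe();print(s['clock'],s['position'],s['tool_rot'],s['force'],s['grip_width'])
p,d=imaging.grab_frame("wrist");cv2.imwrite("pics/w2.png",p);np.save("w2_d.npy",d)
np.savez("w2_s.npz",position=s['position'],tool_rot=s['tool_rot'])
```

```text
3.575 [ 0.4511 -0.2776  0.009 ] [ 3.1376 -0.0006  1.2319] [-0.2483 -0.5145  0.2435] 0.015013013497100797
```

View pics/w2.png

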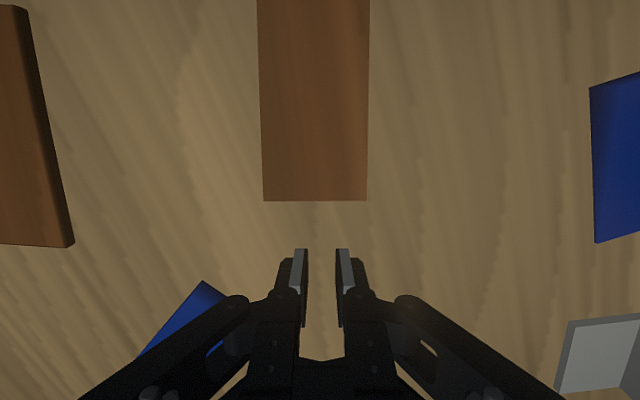

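The fingers are centred at column 322, behind the blunt end (row 200, columns 264–367, middle 315). I'll shift 3 mm left and start pushing.

>>> carry_out([
  [0.0,-0.003,0.003,0,0,0,210],
  [0.01,-0.003,0.003,0,0,0,210],
  [0.02,-0.003,0.003,0,0,0,210],
  [0.026,-0.003,0.003,0,0,0,210],
  [0.032,-0.003,0.003,0,0,0,210],
  [0.04,-0.003,0.003,0,0,0,210],
  [0.048,-0.004,0.003,0,0,0,210],
  [0.056,-0.004,0.003,0,0,0,210],
  [0.064,-0.004,0.003,0,0,0,210],
  [0.07,-0.005,0.003,0,0,0,210],
])

```text
clock: 4.88
position: [0.4689, -0.2097, 0.0053]
tool_rot: [3.139, 0.0, 1.231]
force: [-0.4, -1.0, 0.0]
grip_width: 0.0149
```

Run:
```python
from h import *
s=telemetry.observe();print(s['clock'],s['position'],s['tool_rot'],s['force'],s['grip_width'])
p,d=imaging.grab_frame("wrist");cv2.imwrite("pics/w3.png",p);np.save("w3_d.npy",d)
np.savez("w3_s.npz",position=s['position'],tool_rot=s['tool_rot'])
```

```text
4.875 [ 0.4689 -0.2097  0.0053] [3.1385 0.     1.231 ] [-0.4299 -1.0202  0.0396] 0.014947665879218142
```

View pics/w3.png

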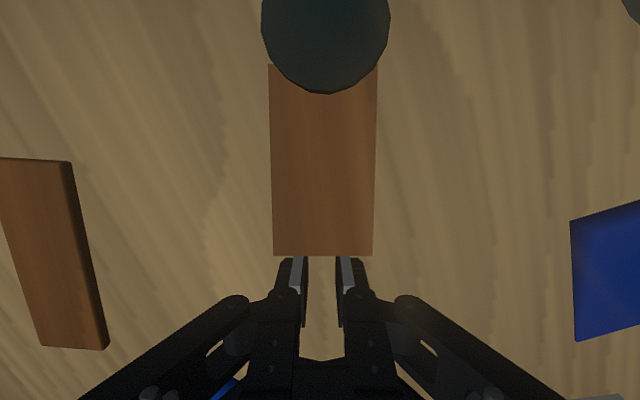

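The wedge is tracking straight: its middle is at column 323 and the boss is at 326. I'll continue slowly and watch the force.

>>> carry_out([
  [0.005,0,0,0,0,0,210],
  [0.009,0,0,0,0,0,210],
  [0.013,0,0,0,0,0,210],
  [0.017,0,0,0,0,0,210],
  [0.02,0,0,0,0,0,210],
  [0.022,0,0,0,0,0,210],
])

```text
clock: 5.68
position: [0.4761, -0.1893, 0.0053]
tool_rot: [3.139, -0.0, 1.231]
force: [-0.0, -0.9, -0.2]
grip_width: 0.0149
```

>>> carry_out([
  [0.002,0,0,0,0,0,210],
  [0.004,0,0,0,0,0,210],
  [0.006,0,0,0,0,0,210],
])

```text
clock: 6.05
position: [0.478, -0.1837, 0.0053]
tool_rot: [3.139, 0.0, 1.231]
force: [-0.4, -1.0, -0.1]
grip_width: 0.015
```

>>> carry_out([
  [0.002,0,0,0,0,0,210],
  [0.004,0,0,0,0,0,210],
  [0.005,0,0,0,0,0,210],
])

```text
clock: 6.42
position: [0.4796, -0.1792, 0.0053]
tool_rot: [3.138, 0.0, 1.231]
force: [-1.6, -4.1, 0.5]
grip_width: 0.0147
```

>>> carry_out([
  [0.001,0,0,0,0,0,210],
  [0.002,0,0,0,0,0,210],
  [0.003,0,0,0,0,0,210],
])

```text
clock: 6.8
position: [0.4804, -0.1769, 0.0053]
tool_rot: [3.138, 0.001, 1.23]
force: [-3.5, -7.8, -0.3]
grip_width: 0.0151
```

Snug at about 8 N of push. I'll back straight off and look.

>>> carry_out([
  [-0.006,0,0,0,0,0,210],
  [-0.02,0,0,0,0,0,210],
  [-0.04,0,0,0,0,0,210],
  [-0.05,0,-0.03,0,0,0,240],
  [-0.05,0,-0.08,0,0,0,255],
  [-0.05,0,-0.13,0,0,0,255],
  [-0.05,0,-0.16,0,0,0,255],
  [-0.05,0,-0.16,0,0,0,255],
])

```text
clock: 7.8
position: [0.4641, -0.2242, 0.1672]
tool_rot: [3.135, -0.001, 1.23]
force: [0.4, -0.5, -0.6]
grip_width: -0.0
```

Run:
```python
from h import *
s=telemetry.observe();print(s['clock'],s['position'],s['tool_rot'],s['force'],s['grip_width'])
p,d=imaging.grab_frame("wrist");cv2.imwrite("pics/w4.png",p);np.save("w4_d.npy",d)
np.savez("w4_s.npz",position=s['position'],tool_rot=s['tool_rot'])
```

```text
7.8 [ 0.4641 -0.2242  0.1672] [ 3.1351 -0.0006  1.2304] [ 0.3647 -0.4957 -0.6179] -3.8164703355111664e-05
```

View pics/w4.png

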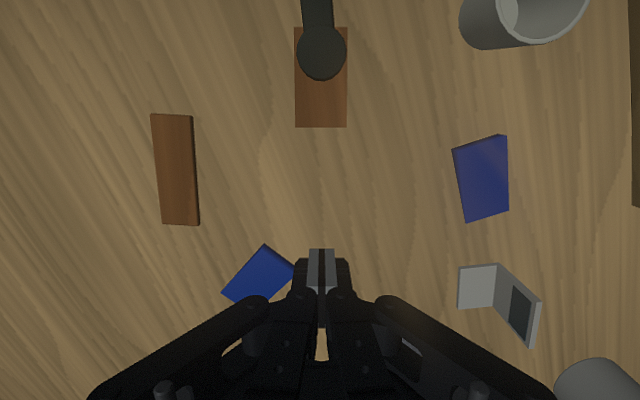

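The wedge is under the boss: its thin edge is at row 27, its blunt edge at row 127, columns 295–347, and the boss is at (321,53). Now I'll measure them.

Run:
```python
from h import *
s=dict(np.load("w4_s.npz"));c=cam("wrist",s);d=np.load("w4_d.npy");W=cloud(c,d)
t=ray(c,[(295,27),(347,28)],.002)[:,:2].mean(0);b=ray(c,[(295,127),(347,127)],.017)[:,:2].mean(0)
u=(t-b)/np.linalg.norm(t-b);n=np.array([-u[1],u[0]]);o=b+.045*u
print("wedge",t,b,np.linalg.norm(t-b),np.degrees(np.arctan2(u[1],u[0])))
m=np.zeros((400,640),bool);m[30:85,290:355]=1;m&=np.abs(W[...,2]-.0445)<.005
P=W[m];a=P[:,:2]@u;l=P[:,:2]@n;fr=a.min();sel=np.abs(a-fr-.021)<.004;L=(l[sel].min()+l[sel].max())/2
f=u*(fr+.021)+n*L;print("boss",f,np.median(P[:,2]),np.ptp(l[sel]),"in wedge",(f-o)@u,(f-o)@n)
tgt((*(f-.05*u),.2,70),(*f,.1,160),(*f,.05,160))
```

```text
wedge [ 0.5156 -0.0815] [ 0.4857 -0.1656] 0.0893243401139272 70.43382045022025
boss [ 0.5065 -0.1065] 0.044474907872111724 0.04147697774603992 in wedge 0.0176407279934798 0.0001673589874428581
(np.float64(0.4897308609538569), np.float64(-0.1536581020265378), 0.2, 70) [ 0.0748  0.0014 -0.0341  0.0045 -0.0005  0.0089]
(np.float64(0.5064756327215758), np.float64(-0.10654533710611518), 0.1, 160) [ 0.1248  0.001   0.0659  0.0039  0.0031 -1.5619]
(np.float64(0.5064756327215758), np.float64(-0.10654533710611518), 0.05, 160) [ 0.1247  0.0008  0.1159  0.0039  0.0031 -1.5619]
```

The foot sits at x=+17.6 mm, y≈0 in the wedge frame, and the boss hasn't moved. Next I'll turn the camera away from the pot and go above the boss.

>>> carry_out([
  [0,0,0,0,0,-0.17,255],
  [0,0,0,0,0,-0.35,255],
  [0,0,0,0,0,-0.52,255],
  [0,0,0,0,0,-0.7,255],
  [0,0,0,0,0,-0.88,255],
  [0.0,0,0,0,0,-1.05,255],
  [0.02,0,0,0,0,-1.22,255],
  [0.06,0,0,0,0,-1.4,255],
  [0.1,0,0.02,0.004,0.003,-1.56,255],
  [0.125,0.001,0.06,0.004,0.003,-1.56,255],
])

```text
clock: 9.1
position: [0.5072, -0.1044, 0.1046]
tool_rot: [3.141, -0.0, 2.794]
force: [0.3, 0.2, -0.8]
grip_width: -0.0
```

Run:
```python
from h import *
s=telemetry.observe();print(s['clock'],s['position'],s['tool_rot'],s['force'])
tgt((.5063,-.1064,.05,160))
p,d=imaging.grab_frame("scene");cv2.imwrite("pics/s5.png",p)
```

```text
9.1 [ 0.5072 -0.1044  0.1046] [ 3.1405 -0.0003  2.7943] [ 0.306   0.1536 -0.7745]
(0.5063, -0.1064, 0.05, 160) [ 0.0001 -0.0023  0.0546  0.0011 -0.0003  0.0017]
```

View pics/s5.png

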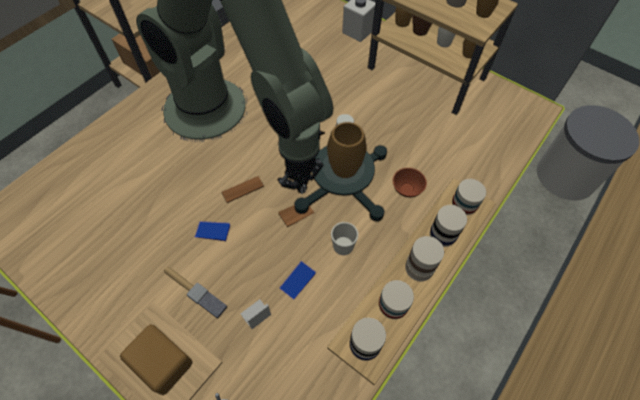

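The scene is undisturbed, with the gripper above the short-foot boss and clear of the pot. I'll descend.

>>> carry_out([
  [0,-0.002,0.02,0,0,0,255],
  [0,-0.002,0.035,0,0,0,255],
  [0,-0.002,0.045,0,0,0,255],
  [0,-0.002,0.052,0,0,0,255],
  [0,-0.002,0.055,0,0,0,255],
  [0,-0.002,0.057,0,0,0,255],
])

```text
clock: 9.9
position: [0.5057, -0.1077, 0.0484]
tool_rot: [-3.141, -0.001, 2.791]
force: [-0.3, -0.3, 0.4]
grip_width: 0.0001
```

>>> carry_out([
  [0,0,0.001,0,0,0,255],
  [0,0,0.002,0,0,0,255],
])

```text
clock: 10.15
position: [0.5057, -0.1077, 0.0465]
tool_rot: [-3.141, -0.001, 2.791]
force: [-0.6, -0.3, 0.7]
grip_width: -0.0
```

>>> carry_out([
  [0,0,0.001,0,0,0,255],
  [0,0,0.002,0,0,0,255],
])

```text
clock: 10.4
position: [0.5056, -0.1077, 0.0443]
tool_rot: [-3.141, -0.001, 2.791]
force: [-0.7, 0.2, -0.8]
grip_width: 0.0
```

>>> carry_out([
  [0,0,0.001,0,0,0,255],
  [0,0,0.001,0,0,0,255],
])

```text
clock: 10.65
position: [0.5056, -0.1077, 0.0436]
tool_rot: [-3.141, -0.001, 2.791]
force: [-2.3, 0.2, 9.1]
grip_width: 0.0001
```

>>> carry_out([
  [0,0,0.0002,0,0,0,255],
  [0,0,0.0002,0,0,0,255],
  [0,0,0.0002,0,0,0,255],
  [0,0,0.0002,0,0,0,255],
])

```text
clock: 11.15
position: [0.5056, -0.1077, 0.0435]
tool_rot: [-3.141, -0.001, 2.791]
force: [-3.4, 1.4, 12.0]
grip_width: -0.0002
```

>>> carry_out([
  [0,0,-0.003,0,0,0,255],
  [0,0,-0.02,0,0,0,255],
  [0,0,-0.06,0,0,0,255],
  [0.03,0,-0.11,0,0,0,255],
  [0.06,0.02,-0.16,0,0,0,255],
  [0.06,0.05,-0.21,0,0,0,255],
  [0.06,-0.04,-0.25,0,0,0,255],
  [0.06,-0.1,-0.25,0,0,0,255],
  [0.06,-0.12,-0.25,0,0,0,255],
  [0.06,-0.12,-0.25,0,0,0,255],
])

```text
clock: 12.4
position: [0.4067, -0.2029, 0.2947]
tool_rot: [-3.141, 0.0, 2.785]
force: [0.3, 0.8, 0.0]
grip_width: -0.0001
```

Run:
```python
from h import *
s=telemetry.observe();print(s['clock'],s['position'],s['tool_rot'],s['force'])
for n in ["top","scene"]:
    p,d=imaging.grab_frame(n);cv2.imwrite(f"pics/{n}6.png",p)
    W=cloud(cam(n),d);W0=cloud(cam(n),np.load(f"{n}0_d.npy"))
    for x,y in {"top":[(336,226),(294,156),(222,197),(263,268)],"scene":[(302,205),(377,212),(380,152),(311,145)]}[n]: print(n,W0[y,x],W[y,x])
a=cv2.imread("pics/top6.png")[60:320,180:500];b=cv2.imread("pics/scene6.png")[120:260,190:440]
cv2.imwrite("pics/f6.png",np.hstack([cv2.resize(a,(369,300)),cv2.resize(b,(431,300))]))
```

```text
12.4 [ 0.4067 -0.2029  0.2947] [-3.1408  0.0003  2.7852] [0.3053 0.8151 0.0337]
top [ 0.506  -0.1094  0.0392] [ 0.5055 -0.1092  0.044 ]
top [0.6857 0.0024 0.0434] [0.6853 0.0023 0.0451]
top [0.5738 0.1838 0.0427] [0.5733 0.1833 0.0451]
top [0.3962 0.0716 0.0405] [0.3962 0.0714 0.0418]
scene [ 0.5137 -0.1114  0.044 ] [ 0.5154 -0.1133  0.0483]
scene [ 0.6912 -0.0016  0.0444] [ 0.6924 -0.0045  0.0497]
scene [0.5827 0.1748 0.0455] [0.5805 0.1795 0.039 ]
scene [0.4015 0.0701 0.0422] [0.4018 0.0697 0.0427]
```

View pics/f6.png

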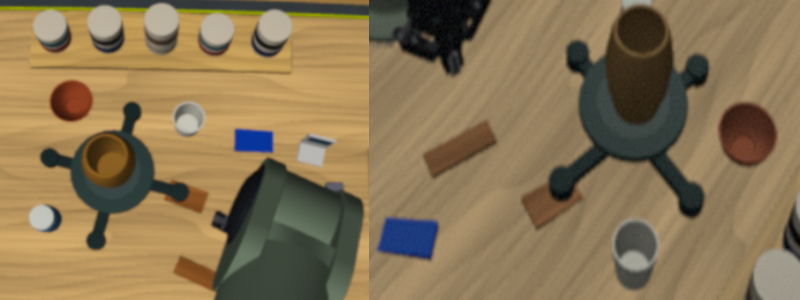

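Run:
```python
from h import *
p,d=imaging.grab_frame("scene");c=cam("scene")
for nm,dd in [("before",np.load("scene0_d.npy")),("after",d)]:
    W=cloud(c,dd);r=[]
    for ctr in [(.5065,-.1065),(.690,-.003),(.578,.178),(.397,.070)]:
        m=(np.hypot(W[...,0]-ctr[0],W[...,1]-ctr[1])<.016)&(np.abs(W[...,2]-.045)<.012);r.append((np.median(W[m][:,2]),m.sum()))
    m=(np.hypot(W[...,0]-.541,W[...,1]-.036)<.088)&(np.abs(W[...,2]-.089)<.010);Q=W[m]
    co=np.linalg.lstsq(np.c_[Q[:,:2],np.ones(len(Q))],Q[:,2],rcond=None)[0]
    print(nm,r,"head plane",co[:2],m.sum())
print(telemetry.observe()['force'])
```

```text
before [(np.float64(0.04401559411068523), np.int64(90)), (np.float64(0.04324310568078715), np.int64(106)), (np.float64(0.042945286665944216), np.int64(72)), (np.float64(0.04406010264741078), np.int64(71))] head plane [-0.0018  0.0076] 1523
after [(np.float64(0.04368213969852075), np.int64(87)), (np.float64(0.04347339174319631), np.int64(102)), (np.float64(0.04263817209723342), np.int64(78)), (np.float64(0.044588409635133), np.int64(75))] head plane [-0.0025  0.0074] 1534
[ 0.1024  0.1771 -0.3028]
```

Level to within about 0.001 rad of the start. The arm is clear, so I'm handing in.

```bash
python3 -c "
from workcell import ticket
print(ticket.job_done())"
```

```text
the job is handed in; nothing more can be done
None
```

The wedge is under the short foot, the press on the boss held, and I handed the job in at about 12.6 s on the robot's clock. It reports no verdict.

- **Wedge:** I pushed it thin end first with both fingertips on its blunt face. The push force rose from about 1 N to 8.5 N, and I stopped there. The wrist camera then put the foot at x ≈ +17.6 mm and y ≈ 0 mm in the wedge's frame.
- **Press:** I pressed the boss with closed fingertips at 9–12 N for about 0.5 s; it gave only a fraction of a millimetre. I then moved clear.
- **Last checks:**
    - The head's tilt changed by about 0.001 rad from the start.
    - The boss shifted by under 1 mm between the wrist views before and after the push.
    - The last pictures show the pot standing and nothing else visibly moved, though the arm hid part of the top view.
    - The force reading is about zero.
- **Disagreement:** single-pixel depth readings on the bosses differed by 1 to 7 mm between the first and last pictures, from noise at the edges. Patch medians agreed to about 0.5 mm, so I relied on those.

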